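# Check the overload stop gap of a counter scale

### The arm

A 6-joint arm with a two-finger parallel gripper is mounted at the origin on the work surface. World frame = base frame: x ahead of the robot, y to its left, z up, the work surface at z = 0. Lengths are in m, angles in rad, forces in N, time in s.
With the tool pointing down it reaches from about 0.3 to 0.875 m from the base axis. Payload 6.4 kg.
Tool frame: the origin (TCP) lies midway between the tips of the shut fingers; the grasp point (between the pads) lies manip.hold_point_z behind it (manip.hold_point_z is the distance from the TCP to the grasp point, in m); z points along the fingers, y is the line along which they close (so a half turn about z gives the same grasp; the last joint's range is limited). The gripper opens to 85 mm and grips with 20 to 120 N. Pads are 22 mm wide; open, the fingers measure 114 mm over their backs; the gripper's body (76 mm by 85 mm) begins 54 mm behind the grasp point. The pads swing forward as they close: fully open they stand 13 mm farther back than shut.
Start: joints at [-1.408, 0.181, 1.607, -0, 1.354, -0.206], TCP at [0.207, -0.536, 0.194] pointing down, gripper open.
Joint ranges: [-2.99, 2.99], [-0.89, 2.07], [0.3, 2.58], [-1.14, 4.28], [0, 2.63], [-3.12, 3.12]. Speed limits (rad/s): [2.57, 2.57, 3.01, 3.14, 3.14, 3.14].

### API

Orientations are given as a unit quaternion [w, x, y, z].
In Python, from rig import readout, optics, close_job, manip gives the robot as it stands.
- The arm moves only by the shell command python3 -m handwheel 'ROWS' [FORCE]. ROWS is JSON, a list of rows, each a list of 3 entries, a list of its own where there are three numbers: the shift along the tool's x, y, z each as a share of 0.4 m, from -1 to 1, then the turn about the tool's z as a share of 30 degrees, from -1 to 1, then the opening, from -1 (shut) to 1 (fully open). In form: [[[dx, dy, dz], turn, claw], ...]. A call has exactly 10 rows; each row is the pose to reach, as a shift and turn from the pose commanded when the call began, along the tool's axes at that moment; what a row does not reach only later rows make up. A row lasts 1/12 s, in which the tool goes at most 41.7 mm and 7.16 degrees, less where a joint would pass 70% of its speed; a pose out of reach is approached as far as the arm can. A call with a number of a shift or a turn outside -1 to 1 is refused whole. A call with a gripper value outside its range is refused whole. The fingers move at their own pace and stop on an object; FORCE is the grip in N (left out, the last holds). Time passes only in rows, so rows that repeat a pose let the fingers close, or fill a call up. It gives the time, the measured TCP pose, the force, the opening and the grip force at its end, in the units of the state.
- readout.sense(): the state, without advancing time (a new reading comes with each control period).
- optics.get_image(name): name is "scene" or "top" or "wrist"; returns a dict with "img" (480x640x3 uint8, red, green, blue), "fx", "fy", "cx", "cy" (pixels), "extrinsics" (4x4, takes a point from camera to world coordinates); the wrist camera has in their place "T_tool_cam" (4x4, takes a point from camera to tool coordinates, whose origin is the TCP and whose axes are the flange's). Camera axes: x right, y up, looking along -z (the intrinsics and any distortion apply to the point x, -y, -z); pixel columns grow to the right and rows downward; lengths in m; the calibration is good to about 2 mm. A picture is of the moment at which its call begins: read the wrist's pose just before it. There is no depth.
- close_job(): hands the job in; it is judged then, once.
The state is a dict: "clock": time; "joints": joint angles; "qd": joint speeds; "tau": joint torques, N m; "position": TCP position; "eef_rot": TCP orientation; "contact_force": force on the tool from outside, world axes, zero at the start; "wrist_torque": the same for the moment, N m; "width": finger opening in m; "grip_force": force on a finger pad.
Only numpy, scipy, OpenCV 4.12 (cv2) and the standard library are available. Lean on these libraries where they do the work, as an engineer would, in place of code of your own. Each camera call takes 0.05 s, during which the arm holds its last target. There are 200 camera calls.

### The job

The tray is off the shop's counter scale. First drop the steel lock pin from its wooden stand fully home into the hole of the socket on the scale's side and let go of it. Then take the taper gauge by its handle, lay its blade on the overload stop and slide it straight in under the carrier plate until it drags snugly, gently nipped between stop and plate without forcing the plate up; finish with the gauge gripped and held motionless at that depth, lying on the stop, and leave the other things on the counter alone.

Things in the scene. Friction and masses are not known exactly. Their poses are not given: they have to be found in the camera images.
- scale: Fixed grey counter scale without its tray, 210 x 210 mm base, top of base 42 mm above the counter. Origin at counter level under the base's centre; x runs from its front (where the gauge enters) to its back, z up. Yaw within about 0.3 rad of the world's.
- socket (a point): Mouth centre of the only hole in the scale's aluminium socket block (38 x 36 mm, top 70 mm above the counter) on an ear at the scale's -y side. Round hole 12 mm wide, 34 mm deep, going straight down, mouth chamfered 2 mm.
- slot (a point): Middle of the carrier plate's front lower edge, 60 mm above the counter, axes as the scale's: the gauge goes in here along +x. The plate is steel, 170 (x, backwards from here) x 180 (y) x 6 mm. It floats on the load cell.
- carrier (a joint): How far the carrier plate is pushed up, in m: 0 at rest, springy at 2.5 N per mm. Snug is about 1 to 4 mm (2.5 to 10 N of nip); at 6 mm or more it has been forced and the load cell is spoilt. The push felt at the gauge grows with the nip, and also with any press of the blade down on the stop.
- stop: Fixed dark steel overload stop, block 105 (x) x 64 (y) x 14 mm (z) on the scale's base, axes as the scale's, origin at the centre of its underside (top is 14 mm above that). It reaches from 40 mm in front of the carrier plate's front edge to 65 mm behind it. Its height differs from case to case, so that the gap between its top and the plate's underside is 4 to 6.5 mm.
- gauge: Loose taper gauge, 0.14 kg, lying flat: steel blade 25 mm wide (y), underside at z = 0; upright black handle 32 (x) x 14 (y) mm, its top 58 mm above the underside. Origin on the underside below the handle's centre; x points to the tip, 105 mm away; back end at x = -20 mm. Blade 2 mm thick at the tip, rising evenly to 10 mm at x = 35 mm, 10 mm thick behind that.
- gauge_tip (a point): Middle of the blade's tip edge, on the underside; axes as the gauge's.
- pin: Loose steel lock pin, 60 g, upright. Shank 10 mm in diameter, 28 mm long with a bevelled foot; above it a round head 18 mm in diameter and 32 mm tall whose underside is the shoulder. Origin at the centre of the foot, z up along the pin. Home when the shoulder rests on the socket's top: the origin is then 28 mm below the socket's mouth.
- stand: Fixed wooden block 70 x 60 x 42 mm with two 12 mm holes; the pin starts in one, shoulder on the block's top. Origin at the centre of its underside.
- weight_large: Bystander: brass weight, 40 mm in diameter, 55 mm tall, origin under its centre.
- weight_small: Bystander: brass weight, 30 mm in diameter, 42 mm tall, origin under its centre.
- screwdriver: Bystander: screwdriver lying in front of the robot; origin on its underside.
- soda: Bystander: drink bottle 64 mm in diameter, 210 mm tall, origin under its centre.
- juice: Bystander: drink bottle 64 mm in diameter, 190 mm tall, origin under its centre.
- jar: Bystander: glass jar 80 mm in diameter, 100 mm tall, origin under its centre.

How it is judged:
By the outcome, as a careful person would: the job done as asked, in the order asked, and still so for the second after the job is handed in, while the arm keeps its last pose, push and grip.
It also fails if it takes over 72 s, if anything falls off the work surface, if the arm or the gripper's body presses on something with over 40 N, if the wrist force passes 120 N, or if a joint passes its speed limit or range.

## Working session

There is one attempt and no reset: what is moved stays moved. The work goes in short steps, Python scripts to look and compute and a shell command to move; the robot and the scene stay as the last step left them, time stands still between calls to the robot, and variables do not carry over. Pictures are saved under pics/ and viewed, at most 10 in all, crops included, and the job is handed in when it is done.

```bash
mkdir -p pics; ls; cat > h.py <<'E'
import numpy as np, cv2, json
from rig import readout, optics, close_job, manip
from scipy.spatial.transform import Rotation as R
def snap(n,f):
    s=readout.sense(); d=optics.get_image(n); cv2.imwrite(f,d["img"][:,:,::-1])
    c={k:d[k] for k in("fx","fy","cx","cy")}
    if n=="wrist":
        T=np.eye(4); q=s["eef_rot"]; T[:3,:3]=R.from_quat([q[1],q[2],q[3],q[0]]).as_matrix(); T[:3,3]=s["position"]
        E=T@np.array(d["T_tool_cam"])
    else: E=np.array(d["extrinsics"])
    c["E"]=E.tolist(); c["keys"]=[k for k in d]; json.dump(c,open(f+".json","w"))
    return d
def ray(f,u,v,z):
    c=json.load(open(f+".json")); E=np.array(c["E"])
    p=np.array([(u-c["cx"])/c["fx"],-(v-c["cy"])/c["fy"],-1]); w=E[:3,:3]@p; o=E[:3,3]
    return o+w*(z-o[2])/w[2]
def proj(f,P):
    c=json.load(open(f+".json")); E=np.linalg.inv(np.array(c["E"])); p=E[:3,:3]@np.array(P)+E[:3,3]
    return c["cx"]+c["fx"]*p[0]/-p[2], c["cy"]-c["fy"]*p[1]/-p[2]
E
python3 - <<'E'
from h import *
for n in("top","scene","wrist"):
    d=snap(n,f"pics/{n}0.png"); print(n,{k:np.round(np.array(v),3).tolist() for k,v in d.items() if k!="img"})
print(readout.sense(), manip.hold_point_z)
E
```

```text
pics
top {'fx': 619.451, 'fy': 619.451, 'cx': 316.066, 'cy': 239.267, 'extrinsics': [[0.012, 0.986, -0.166, 0.273], [-1.0, 0.013, 0.002, -0.055], [0.004, 0.166, 0.986, 1.633], [0.0, 0.0, 0.0, 1.0]]}
scene {'fx': 541.166, 'fy': 541.166, 'cx': 322.615, 'cy': 236.152, 'extrinsics': [[-0.732, -0.478, 0.485, 1.093], [0.681, -0.505, 0.53, 0.55], [-0.008, 0.719, 0.695, 0.833], [0.0, 0.0, 0.0, 1.0]]}
wrist {'fx': 404.112, 'fy': 404.112, 'cx': 321.199, 'cy': 239.015, 'T_tool_cam': [[0.001, 0.963, 0.27, 0.068], [1.0, -0.002, -0.0, 0.001], [0.0, 0.27, -0.963, -0.179], [0.0, 0.0, 0.0, 1.0]]}
{'clock': 0.15, 'joints': array([-1.40826432e+00,  1.81354757e-01,  1.60778725e+00, -1.62055251e-05,
        1.35378049e+00, -2.06292033e-01]), 'qd': array([ 0.00088992, -0.00265582, -0.00426751,  0.00109014,  0.00115585,
        0.00087578]), 'tau': array([ 8.15026851e-05, -4.45266223e+01, -3.51695216e+01, -2.91946217e-04,
        5.83895555e-03, -7.35551652e-06]), 'position': array([ 0.2072359 , -0.53585297,  0.1935956 ]), 'eef_rot': array([-6.64939769e-04,  9.83043700e-01,  1.83370233e-01,  6.63777444e-06]), 'contact_force': array([-0.72725019, -0.2030443 ,  0.12403315]), 'wrist_torque': array([-0.02189308,  0.03071376,  0.01615203]), 'grip_force': 0.0, 'width': 0.08549137985186067} 0.0187
```

View pics/top0.png

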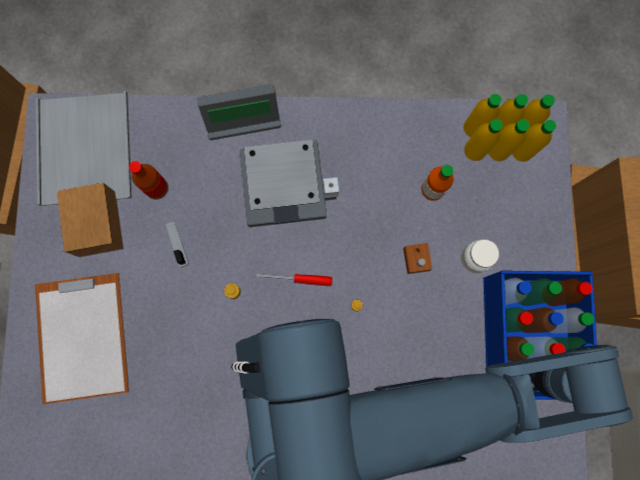

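View pics/scene0.png

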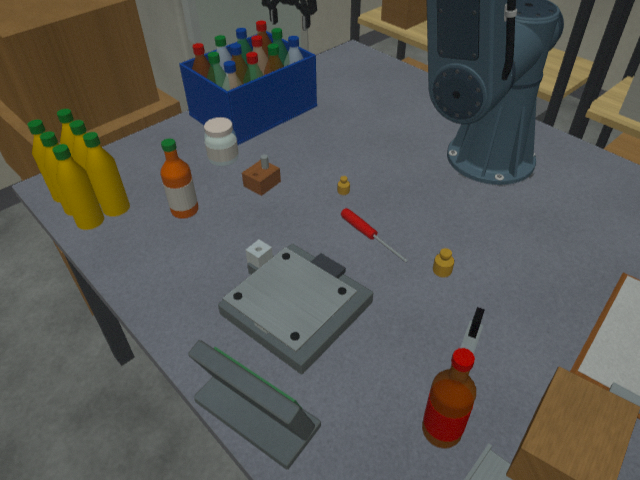

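The top view shows the scale around (284,183), the socket at (331,187), the stand and pin at (418,258), and the gauge at (178,245) with its tip pointing up in the image. I'll enlarge these.

```bash
python3 - <<'E'
import cv2,numpy as np
i=cv2.imread("pics/top0.png")
def c(u,v,w,h,s): return cv2.resize(i[v:v+h,u:u+w],None,fx=s,fy=s,interpolation=cv2.INTER_CUBIC)
a=c(235,130,110,100,5) #550x500
b=np.vstack([c(400,237,40,40,6),c(155,215,40,60,6)[:260]])
b=cv2.resize(b,(240,500))if 0 else b[:500]
cv2.imwrite("pics/crop1.png",np.hstack([a,b]))
E
```

```text
(no output)
```

View pics/crop1.png

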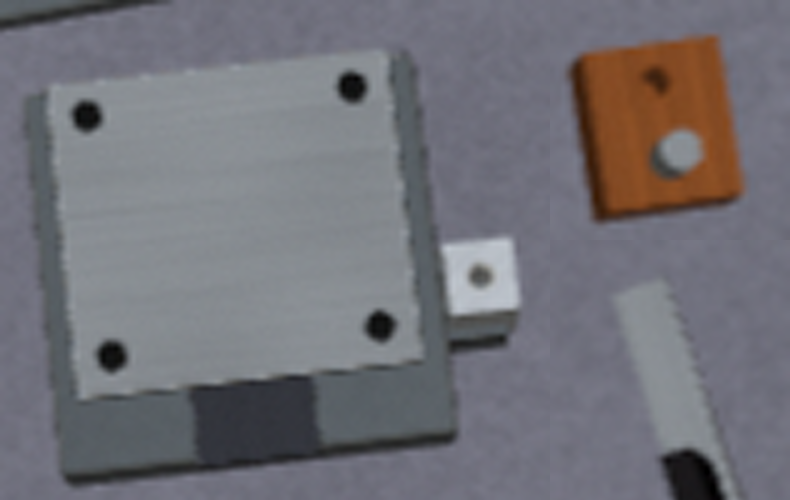

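```bash
python3 - <<'E'
from h import *
f="pics/top0.png"
A=lambda x,y,z:ray(f,235+x/5-.4,130+y/5-.4,z)
C={k:A(*p,.066) for k,p in dict(TL=(48,87),TR=(390,52),BR=(423,358),BL=(80,397)).items()}
for k,p in C.items(): print(k,p.round(4))
for a,b in("TL","TR"),("TR","BR"),("BR","BL"),("BL","TL"): 
  d=C[b[:2]if 0 else b]-C[a] if 0 else None
L=["TL","TR","BR","BL"]
for i in range(4):
  d=C[L[(i+1)%4]]-C[L[i]]; print(np.linalg.norm(d), np.degrees(np.arctan2(d[1],d[0])))
print("slot",(C["BL"]+C["BR"])/2)
print("socket",A(480,276,.07))
print("pin",ray(f,421.3,261.9,.074))
print("tip",ray(f,(165.5+173.8)/2-.4,223.1-.4,.002))
print("handle top",ray(f,180,257,.058))
q=readout.sense()["eef_rot"];print(R.from_quat([q[1],q[2],q[3],q[0]]).as_matrix().round(3))
E
```

```text
TL [0.7803 0.1342 0.066 ]
TR [ 0.8019 -0.0454  0.066 ]
BR [ 0.6368 -0.0647  0.066 ]
BL [0.6139 0.1124 0.066 ]
0.18090370938234565 -83.14139667127199
0.16619013347852984 -173.34680206949264
0.17859227032074526 97.38997651254846
0.1678541910761494 7.446859205556116
slot [0.62533846 0.02388116 0.066     ]
socket [ 0.67992331 -0.09376455  0.07      ]
pin [ 0.48048315 -0.32553914  0.074     ]
tip [0.58742572 0.33599545 0.002     ]
handle top [0.48746964 0.29046005 0.058     ]
[[ 0.933  0.361 -0.   ]
 [ 0.361 -0.933  0.001]
 [ 0.    -0.001 -1.   ]]
```

```bash
python3 -m handwheel '[[[0,0,-0.1],0,0.2],[[0.1,-0.03,-0.1],0,0.2],[[0.2,-0.06,-0.1],0,0.2],[[0.3,-0.09,-0.1],0,0.2],[[0.4,-0.12,-0.1],0,0.2],[[0.5,-0.15,-0.1],0,0.2],[[0.6,-0.18,-0.1],0,0.2],[[0.7,-0.21,-0.1],0,0.2],[[0.8,-0.245,-0.1],0,0.2],[[0.827,-0.245,-0.1],0,0.2]]' 40
python3 - <<'E'
from h import *
print(ray("pics/top0.png",483,249,.1))
d=snap("wrist","pics/w1.png"); print(proj("pics/w1.png",(.4805,-.3255,.074)))
E
```

```text
clock: 0.98
position: [0.4839, -0.321, 0.2341]
eef_rot: [-0.001, 0.983, 0.186, 0.001]
contact_force: [-1.0, -0.1, -0.0]
width: 0.0514
grip_force: 0.0
[ 0.51156156 -0.47624445  0.1       ]
(np.float64(323.8657836834575), np.float64(214.0664945431578))
```

View pics/w1.png

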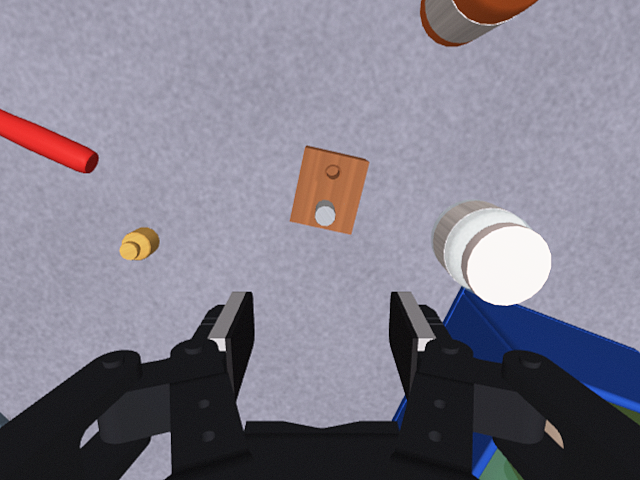

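The pin head top is at (325,216) in the wrist view, against a predicted (324,214), so the two cameras agree.

```bash
cat >> h.py <<'E'
def togo(P):
    s=readout.sense(); q=s["eef_rot"]; M=R.from_quat([q[1],q[2],q[3],q[0]]).as_matrix()
    print("pos",s["position"].round(4),"yawx",np.degrees(np.arctan2(M[1,0],M[0,0])).round(2),"tilt",M[:,2].round(4),"go",(M.T@(np.array(P)-s["position"])/.4).round(4))
E
python3 - <<'E'
from h import *
p=ray("pics/w1.png",325,216,.074);print(p)
togo((p[0],p[1],.048)); print(readout.sense()["qd"].round(3))
E
```

```text
[ 0.47928271 -0.32702755  0.074     ]
pos [ 0.4841 -0.322   0.234 ] yawx 21.43 tilt [ 0.0011  0.0013 -1.    ] go [-0.0165  0.0076  0.4649]
[-0.074 -0.014  0.025 -0.032 -0.001 -0.07 ]
```

```bash
python3 -m handwheel '[[[0,0.002,0.08],0,0.2],[[0,0.002,0.16],0,0.2],[[0,0.002,0.24],0,0.2],[[0,0.002,0.31],0,0.2],[[0,0.002,0.36],0,0.2],[[0,0.002,0.4],0,0.2],[[0,0.002,0.43],0,0.2],[[0,0.002,0.45],0,0.2],[[0,0.002,0.463],0,0.2],[[0,0.002,0.463],0,0.2]]'
python3 -m handwheel '[[[0,0,0],0,0.2],[[0,0,0],0,0.2],[[0,0,0],0,-0.2],[[0,0,0],0,-0.6],[[0,0,0],0,-1],[[0,0,0],0,-1],[[0,0,0],0,-1],[[0,0,0],0,-1],[[0,0,0],0,-1],[[0,0,0],0,-1]]' 40
python3 -c "
from h import *
togo((.4803,-.326,.048))"
```

```text
clock: 1.87
position: [0.4803, -0.3265, 0.0484]
eef_rot: [-0.0, 0.983, 0.183, -0.0]
contact_force: [0.6, 0.2, 0.3]
width: 0.0514
grip_force: 0.0
clock: 2.7
position: [0.4808, -0.3264, 0.049]
eef_rot: [-0.0, 0.983, 0.183, -0.0]
contact_force: [0.3, -0.2, 0.6]
width: -0.0003
grip_force: 0.0
pos [ 0.4808 -0.3264  0.049 ] yawx 21.13 tilt [-0.e+00  1.e-04 -1.e+00] go [-0.0008 -0.0014  0.0026]
```

```bash
python3 -c "
from h import *
snap('wrist','pics/w2.png')
a=cv2.imread('pics/w2.png');snap('top','pics/t2.png');b=cv2.imread('pics/t2.png')
print(proj('pics/w2.png',(.4803,-.3262,.074)),proj('pics/w2.png',(.4803,-.3262,.042)))
cv2.imwrite('pics/c2.png',np.hstack([cv2.resize(a[120:420,170:470],(400,400)),cv2.resize(b[200:320,370:490],(400,400))]))"
```

```text
(np.float64(318.0199097763602), np.float64(297.2357596031462)) (np.float64(318.5420955409139), np.float64(270.50120416595854))
```

View pics/c2.png

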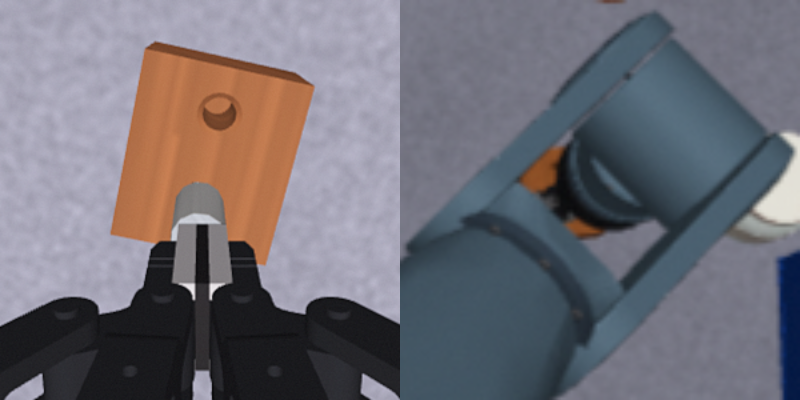

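The pads have shut just behind the pin, with the head visible in front of them. I'll open, rise and look again.

```bash
python3 -m handwheel '[[[0,0,0],0,0.2],[[0,0,0],0,0.2],[[0,0,0],0,0.2],[[0,0,0],0,0.2],[[0,0,0],0,0.2],[[0,0,-0.04],0,0.2],[[0,0,-0.08],0,0.2],[[0,0,-0.1],0,0.2],[[0,0,-0.1],0,0.2],[[0,0,-0.1],0,0.2]]' 
python3 -c "
from h import *
snap('wrist','pics/w3.png')
for z in(.074,.042): print(proj('pics/w3.png',(.4803,-.3262,z)))
s=readout.sense();print(s['position']); print('tcp',proj('pics/w3.png',s['position']))
a=cv2.imread('pics/w3.png')
cv2.imwrite('pics/c3.png',cv2.resize(a[150:450,120:520],(800,600)))"
```

```text
clock: 3.63
position: [0.481, -0.3267, 0.0893]
eef_rot: [0.0, 0.983, 0.183, 0.0]
contact_force: [-0.2, -0.6, 0.3]
width: 0.0515
grip_force: 0.0
(np.float64(317.99300981821506), np.float64(265.1370916231982))
(np.float64(318.37429100681584), np.float64(247.00106995591645))
[ 0.48055985 -0.32617606  0.08856374]
tcp (np.float64(317.92899344768296), np.float64(274.8261066280181))
```

View pics/c3.png

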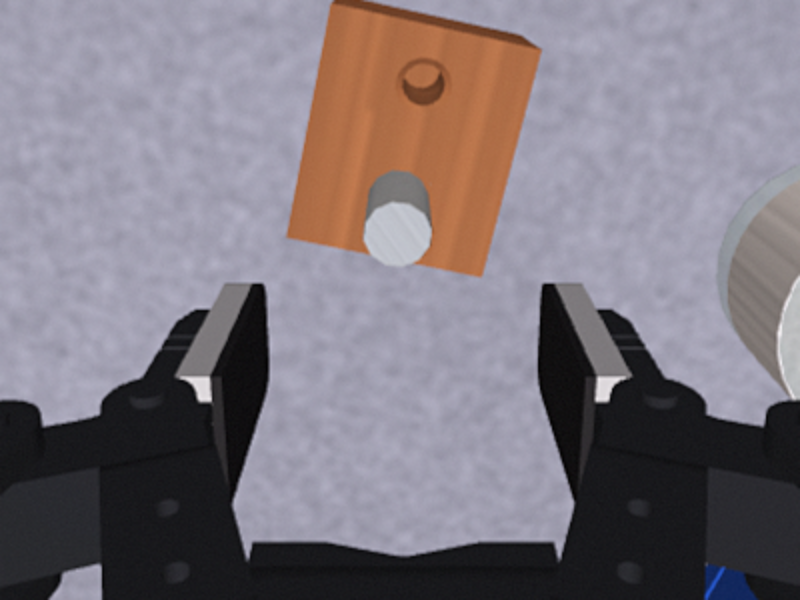

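The head top is at crop (398,235), or full-image (319,267), where predicted, so the pin has not moved. The fingertips look about 4 cm higher than the reported TCP would put them, so I'll check with the scene camera.

```bash
python3 -c "
from h import *
snap('scene','pics/s3.png'); s=readout.sense();p=s['position']
a=cv2.imread('pics/s3.png');u,v=proj('pics/s3.png',p);print(u,v)
x0,y0=int(u)-40,int(v)-45
c=cv2.resize(a[y0:y0+75,x0:x0+100],(800,600),interpolation=cv2.INTER_CUBIC)
for z,col in((0,(0,0,255)),(.0187,(0,255,0)),(.04,(255,255,0))):
  u,v=proj('pics/s3.png',p+[0,0,z]);cv2.circle(c,(int((u-x0+.5)*8),int((v-y0+.5)*8)),4,col,-1)
u,v=proj('pics/s3.png',(.4803,-.3262,.074));cv2.circle(c,(int((u-x0+.5)*8),int((v-y0+.5)*8)),4,(255,0,255),-1)
cv2.imwrite('pics/c4.png',c)"
```

```text
262.4837999950864 151.7238997709667
```

View pics/c4.png

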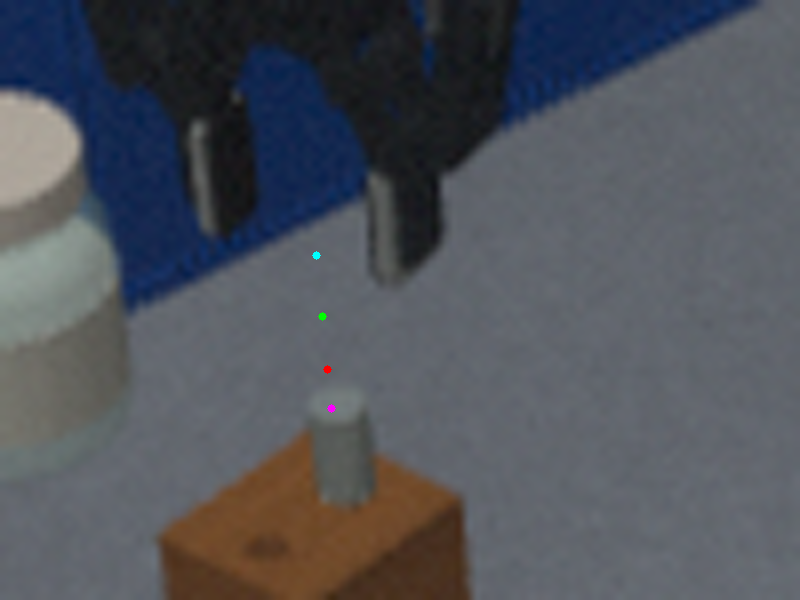

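Both cameras put the real fingertips about 42 mm behind the reported TCP, at the cyan dot. That is why the fingers shut above the pin, so I'll use this offset from here on.

```bash
python3 -m handwheel '[[[0,0,0.05],0,0.2],[[0,0,0.1],0,0.2],[[0,0,0.14],0,0.2],[[0,0,0.17],0,0.2],[[0,0,0.19],0,0.2],[[0,0,0.2],0,0.2],[[0,0,0.2],0,-0.2],[[0,0,0.2],0,-0.4],[[0,0,0.2],0,-0.6],[[0,0,0.2],0,-1]]' 40
python3 -m handwheel '[[[0,0,0],0,-1],[[0,0,0],0,-1],[[0,0,0],0,-1],[[0,0,0],0,-1],[[0,0,0],0,-1],[[0,0,0],0,-1],[[0,0,0],0,-1],[[0,0,0],0,-1],[[0,0,0],0,-1],[[0,0,0],0,-1]]' 60
```

```text
clock: 4.57
position: [0.4812, -0.3265, 0.0101]
eef_rot: [0.0, 0.983, 0.183, 0.0]
contact_force: [-1.4, 3.0, 2.5]
width: 0.0167
grip_force: 39.0
clock: 5.4
position: [0.4812, -0.3265, 0.0101]
eef_rot: [0.0, 0.983, 0.183, 0.0]
contact_force: [-1.1, 3.4, 5.5]
width: 0.0161
grip_force: 58.5
```

```bash
python3 -m handwheel '[[[0,0,-0.03],0,-1],[[0,0,-0.07],0,-1],[[0,0,-0.12],0,-1],[[0,0,-0.18],0,-1],[[0,0,-0.24],0,-1],[[0,0,-0.28],0,-1],[[0,0,-0.3],0,-1],[[0,0,-0.3],0,-1],[[0,0,-0.3],0,-1],[[0,0,-0.3],0,-1]]' 
python3 -m handwheel '[[[0.06,-0.03,0],0,-1],[[0.14,-0.07,0],0,-1],[[0.22,-0.12,0],0,-1],[[0.3,-0.16,0],0,-1],[[0.38,-0.2,0],0,-1],[[0.46,-0.25,0],0,-1],[[0.54,-0.29,0],0,-1],[[0.61,-0.33,0],0,-1],[[0.65,-0.35,0],0,-1],[[0.67,-0.36,0],0,-1]]'
python3 -m handwheel '[[[0.005,-0.002,0],0,-1],[[0.005,-0.002,0],0,-1],[[0.005,-0.002,0.02],0,-1],[[0.005,-0.002,0.04],0,-1],[[0.005,-0.002,0.04],0,-1],[[0.005,-0.002,0.04],0,-1],[[0.005,-0.002,0.04],0,-1],[[0.005,-0.002,0.04],0,-1],[[0.005,-0.002,0.04],0,-1],[[0.005,-0.002,0.04],0,-1]]'
python3 -c "
from h import *
snap('wrist','pics/w5.png');snap('scene','pics/s5.png');s=readout.sense();p=s['position'];print(p)
print('socket',proj('pics/w5.png',(.68,-.0938,.07)),proj('pics/s5.png',(.68,-.0938,.07)))
a=cv2.imread('pics/w5.png');b=cv2.imread('pics/s5.png')
print(proj('pics/w5.png',p),proj('pics/s5.png',p))
u,v=map(int,proj('pics/s5.png',(.68,-.0938,.09)))
print(u-30,v-45)
cv2.imwrite('pics/c5.png',np.hstack([cv2.resize(a[150:390,240:400],(400,600)),cv2.resize(b[v-45:v+45,u-30:u+30],(400,600),interpolation=2)]))"
```

```text
clock: 6.23
position: [0.4801, -0.3258, 0.1278]
eef_rot: [-0.001, 0.983, 0.183, -0.001]
contact_force: [-0.2, -0.3, -1.3]
width: 0.0159
grip_force: 58.5
clock: 7.07
position: [0.6792, -0.0925, 0.1268]
eef_rot: [-0.001, 0.983, 0.185, -0.001]
contact_force: [-1.0, -0.2, -0.5]
width: 0.0161
grip_force: 58.6
clock: 7.9
position: [0.6807, -0.0941, 0.1135]
eef_rot: [0.0, 0.983, 0.183, 0.0]
contact_force: [0.3, 0.2, -0.1]
width: 0.0164
grip_force: 58.6
[ 0.68060605 -0.09400503  0.11338368]
socket (np.float64(318.59211579010554), np.float64(248.89938435442977)) (np.float64(256.9053273199261), np.float64(249.28206793653453))
(np.float64(318.8971698865862), np.float64(274.79845049343953)) (np.float64(254.5072436950881), np.float64(233.56123663656035))
225 197
```

View pics/c5.png

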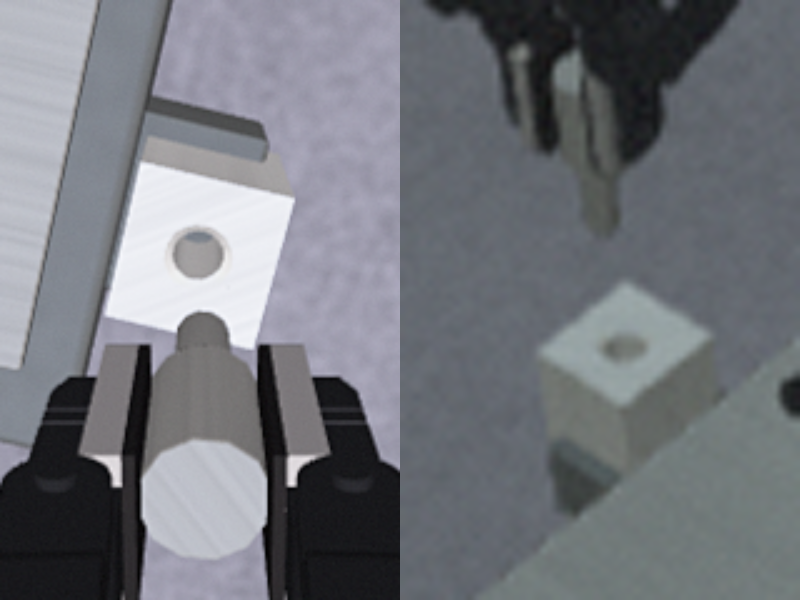

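```bash
python3 -c "
from h import *
w='pics/w5.png';s='pics/s5.png'
print('hole w',ray(w,319.0,251.0,.07)); print('hole s',ray(s,258.7,249.0,.07))
print('head w',ray(w,321,349,.1774)); print('foot s',ray(s,255.0,231.8,.1174+.001))
# head top s : (570,75)
print('head s',ray(s,225+570/6.667,197+72/6.667,.1774))
# shoulder row sides w
P=np.array(ray(w,321,349,.1774))
for r in (.004,.005): print(proj(w,[P[0]+r*.933,P[1]+r*.361,.1174]))
print(240+203/2.5,150+312/2.5)
"
```

```text
hole w [ 0.67890346 -0.09447569  0.07      ]
hole s [ 0.67692579 -0.09197502  0.07      ]
head w [ 0.67989611 -0.09537194  0.1774    ]
foot s [ 0.67978678 -0.09274402  0.1184    ]
head s [ 0.5999569  -0.02021419  0.1774    ]
(np.float64(321.0582267425915), np.float64(272.0883839768203))
(np.float64(321.0604287196885), np.float64(270.042237765174))
321.2 274.8
```

```bash
python3 -m handwheel '[[[-0.003,-0.0035,0.03],0,-1],[[-0.003,-0.0035,0.06],0,-1],[[-0.003,-0.0035,0.085],0,-1],[[-0.003,-0.0035,0.1],0,-1],[[-0.003,-0.0035,0.108],0,-1],[[-0.003,-0.0035,0.114],0,-1],[[-0.003,-0.0035,0.118],0,-1],[[-0.003,-0.0035,0.122],0,-1],[[-0.003,-0.0035,0.126],0,-1],[[-0.003,-0.0035,0.13],0,-1]]'
python3 -c "
from h import *
s=readout.sense();print(s['position'],s['contact_force'],s['wrist_torque'])"
```

```text
clock: 8.83
position: [0.6792, -0.0933, 0.0615]
eef_rot: [0.0, 0.983, 0.183, 0.0]
contact_force: [-0.9, 0.6, 0.1]
width: 0.0158
grip_force: 58.6
[ 0.67922651 -0.09329371  0.06148695] [-0.85758034  0.62825516  0.08738161] [-0.03822144 -0.00421125  0.01341083]
```

```bash
python3 -m handwheel '[[[0,0,0.006],0,-1],[[0,0,0.012],0,-1],[[0,0,0.018],0,-1],[[0,0,0.024],0,-1],[[0,0,0.03],0,-1],[[0,0,0.036],0,-1],[[0,0,0.042],0,-1],[[0,0,0.048],0,-1],[[0,0,0.052],0,-1],[[0,0,0.055],0,-1]]'
python3 -m handwheel '[[[0,0,0.001],0,-1],[[0,0,0.002],0,-1],[[0,0,0.003],0,-1],[[0,0,0.003],0,-1],[[0,0,0.003],0,-1],[[0,0,0.003],0,-1],[[0,0,0.003],0,-1],[[0,0,0.003],0,-1],[[0,0,0.003],0,-1],[[0,0,0.003],0,-1]]'
```

```text
clock: 9.67
position: [0.6787, -0.0931, 0.0388]
eef_rot: [-0.0, 0.983, 0.183, -0.0]
contact_force: [0.3, 0.1, -0.8]
width: 0.0157
grip_force: 58.6
clock: 10.5
position: [0.679, -0.0932, 0.0382]
eef_rot: [0.0, 0.983, 0.183, 0.0]
contact_force: [-0.9, 0.1, 2.6]
width: 0.0162
grip_force: 58.7
```

```bash
python3 -m handwheel '[[[0,0,0],0,-0.4],[[0,0,0],0,0],[[0,0,0],0,0.1],[[0,0,0],0,0.1],[[0,0,0],0,0.1],[[0,0,-0.05],0,0.1],[[0,0,-0.1],0,0.1],[[0,0,-0.18],0,0.1],[[0,0,-0.25],0,0.1],[[0,0,-0.3],0,0.1]]'
python3 -c "
from h import *
s=readout.sense();w='pics/w6.png';t='pics/t6.png';snap('wrist',w)
print(s['qd'].round(2))
print('headtop',proj(w,(.6785,-.094,.102)),'if 5 high',proj(w,(.6785,-.094,.107)),'should',proj(w,(.6785,-.094,.070)))
a=cv2.imread(w);cv2.imwrite('pics/c6.png',cv2.resize(a[130:330,220:420],(600,600),interpolation=2))"
```

```text
clock: 11.33
position: [0.6799, -0.0935, 0.161]
eef_rot: [0.001, 0.983, 0.183, 0.001]
contact_force: [0.1, -0.7, 0.2]
width: 0.0469
grip_force: 0.0
[-0.   -0.2  -0.19  0.    0.4   0.  ]
headtop (np.float64(319.5301527987854), np.float64(243.17409242870082)) if 5 high (np.float64(319.5107206967401), np.float64(245.47793875328242)) should (np.float64(319.63861377855176), np.float64(230.31509091601558))
```

View pics/c6.png

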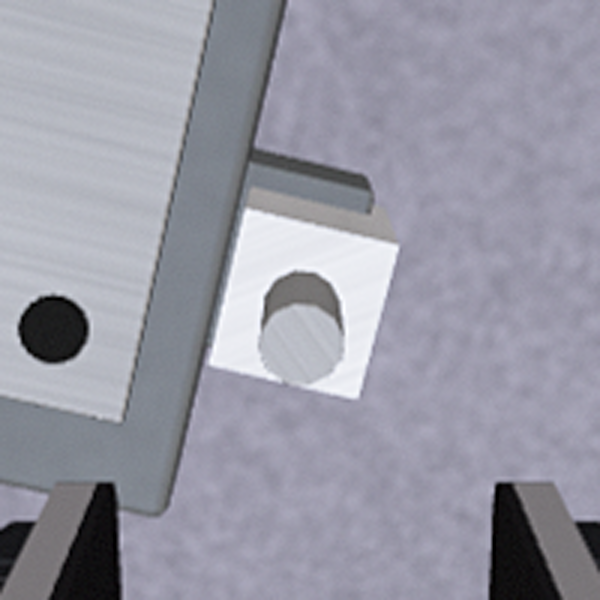

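The pin stands upright with its shoulder on the block: the head top is at v≈244 against an expected 243 for home. Next is the gauge.

```bash
python3 -m handwheel '[[[0,-0.03,-0.1],0,0.2],[[-0.01,-0.1,-0.1],0,0.2],[[-0.02,-0.19,-0.1],0,0.2],[[-0.03,-0.28,-0.1],0,0.2],[[-0.04,-0.37,-0.1],0,0.2],[[-0.05,-0.46,-0.1],0,0.2],[[-0.06,-0.55,-0.1],0,0.2],[[-0.07,-0.64,-0.1],0,0.2],[[-0.08,-0.73,-0.1],0,0.2],[[-0.09,-0.82,-0.1],0,0.2]]'
python3 -m handwheel '[[[0,-0.08,0],0,0.2],[[0,-0.15,0],0,0.2],[[0,-0.2,0],0,0.2],[[0,-0.24,0],0,0.2],[[0,-0.25,0],0,0.2],[[0,-0.25,0],0,0.2],[[0,-0.25,0],0,0.2],[[0,-0.25,0],0,0.2],[[0,-0.25,0],0,0.2],[[0,-0.25,0],0,0.2]]'
python3 -c "
from h import *
w='pics/w7.png';snap('wrist',w);snap('top','pics/t7.png')
for p in((.492,.2924,.058),(.492,.2924,0),(.5874,.336,0)): print(proj(w,p))
a=cv2.imread(w);cv2.imwrite('pics/c7.png',cv2.resize(a[60:360,200:440],(640,800)[::1]) if 0 else cv2.resize(a[100:325,180:480],(800,600),interpolation=2))"
```

```text
clock: 12.22
position: [0.5259, 0.2012, 0.1976]
eef_rot: [-0.0, 0.983, 0.183, 0.0]
contact_force: [1.1, 0.7, -0.1]
width: 0.0516
grip_force: 0.0
clock: 13.05
position: [0.4915, 0.2922, 0.1979]
eef_rot: [0.0, 0.983, 0.183, -0.0]
contact_force: [0.8, 0.1, 0.1]
width: 0.0514
grip_force: 0.0
(np.float64(320.05314268373934), np.float64(212.43930473798954))
(np.float64(320.2333415277051), np.float64(199.74128931549845))
(np.float64(312.97300122514076), np.float64(81.10974618676741))
```

View pics/c7.png

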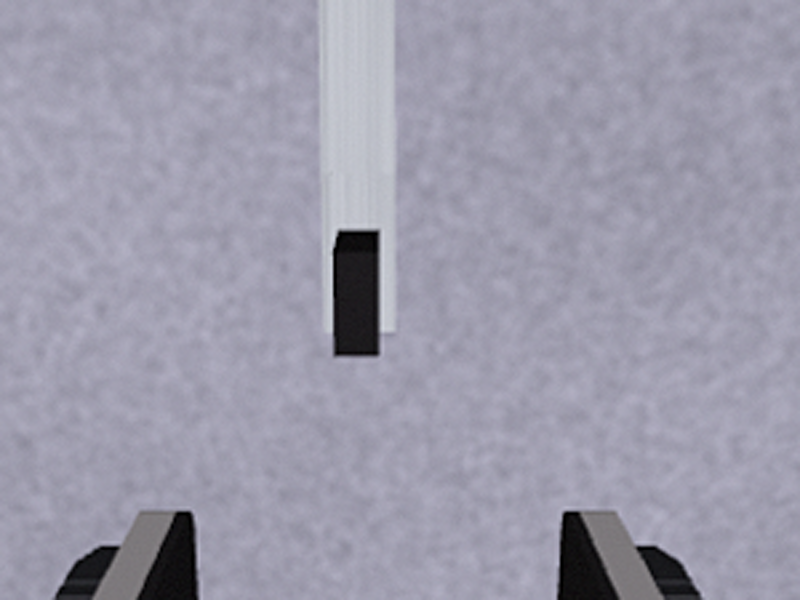

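```bash
python3 -c "
from h import *
w='pics/w7.png'
h=ray(w,313.5,213.4,.058);print('handle',h)
a=cv2.cvtColor(cv2.imread(w),cv2.COLOR_BGR2GRAY).astype(float)
g=cv2.GaussianBlur(a,(3,3),0)
for v in (90,100,120,140,160,170): 
  r=g[v,285:345]; d=np.diff(r); print(v,285+d[:30].argmax()+.5,285+30+d[30:].argmin()+.5)
c=a[50:150,308:320].mean(1); d=np.diff(c); print('tip row',50+d.argmax()+.5,d.max(), c[::6].round())
"
```

```text
handle [0.48936125 0.29703794 0.058     ]
90 298.5 327.5
100 298.5 327.5
120 299.5 327.5
140 299.5 327.5
160 299.5 327.5
170 299.5 327.5
tip row 82.5 18.666666666666657 [157. 160. 160. 161. 163. 161. 192. 192. 192. 194. 193. 194. 193. 194.
 195. 194. 194.]
```

```bash
python3 -c "
from h import *
w='pics/w7.png'
t=ray(w,313.3,83,.002);h=ray(w,313.5,213.4,.058);print(t,np.linalg.norm((t-h)[:2]),np.degrees(np.arctan2(*(t-h)[1::-1])))
togo((h[0],h[1],-.02))"
```

```text
[0.58589254 0.33508027 0.002     ] 0.10375697117982564 21.509065214275214
pos [0.4913 0.2925 0.1979] yawx 21.07 tilt [ 1.e-04 -0.e+00 -1.e+00] go [-0.0006 -0.0125  0.5448]
```

```bash
python3 -m handwheel '[[[0,-0.012,0.06],0,0.2],[[0,-0.012,0.15],0,0.2],[[0,-0.012,0.24],0,0.2],[[0,-0.012,0.33],0,0.2],[[0,-0.012,0.41],0,0.2],[[0,-0.012,0.47],0,0.2],[[0,-0.012,0.51],0,0.2],[[0,-0.012,0.53],0,0.2],[[0,-0.012,0.54],0,0.2],[[0,-0.012,0.54],0,0.2]]'
python3 -m handwheel '[[[0,0,0],0,0],[[0,0,0],0,-0.2],[[0,0,0],0,-0.4],[[0,0,0],0,-0.6],[[0,0,0],0,-0.8],[[0,0,0],0,-1],[[0,0,0],0,-1],[[0,0,0],0,-1],[[0,0,0],0,-1],[[0,0,0],0,-1]]' 60
```

```text
clock: 13.98
position: [0.4893, 0.2974, -0.0184]
eef_rot: [0.0, 0.983, 0.183, -0.0]
contact_force: [-1.2, 0.2, 0.0]
width: 0.0513
grip_force: 0.0
clock: 14.82
position: [0.4901, 0.2979, -0.0171]
eef_rot: [-0.0, 0.983, 0.183, 0.001]
contact_force: [-0.1, -0.3, 5.6]
width: 0.0133
grip_force: 59.3
```

```bash
python3 -m handwheel '[[[0,0,-0.03],0,-1],[[0,0,-0.08],0,-1],[[0,0,-0.14],0,-1],[[0,0,-0.2],0,-1],[[0,0,-0.26],0,-1],[[0,0,-0.3],0,-1],[[0,0,-0.33],0,-1],[[0,0,-0.34],0,-1],[[0,0,-0.34],0,-1],[[0,0,-0.34],0,-1]]'
python3 -m handwheel '[[[-0.02,0.07,0],0.05,-1],[[-0.04,0.14,0],0.1,-1],[[-0.06,0.21,0],0.16,-1],[[-0.08,0.28,0],0.22,-1],[[-0.11,0.36,0],0.28,-1],[[-0.13,0.44,0],0.34,-1],[[-0.16,0.52,0],0.39,-1],[[-0.18,0.6,0],0.44,-1],[[-0.2,0.66,0],0.467,-1],[[-0.207,0.692,0],0.467,-1]]'
python3 -m handwheel '[[[0,0,0],0,-1],[[0,0,0],0,-1],[[0,0,0],0,-1],[[0,0,0],0,-1],[[0,0,0],0,-1],[[0,0,0],0,-1],[[0,0,0],0,-1],[[0,0,0],0,-1],[[0,0,0],0,-1],[[0,0,0],0,-1]]'
python3 - <<'E'
from h import *
togo((.5127,.0099,.065))
w='pics/w8.png';snap('wrist',w)
print('c6 corner',ray('pics/w6.png',261,270.6,.066))
s=readout.sense();p=s['position'];x=np.array((.9923,.1236,0));y=np.array((-.1236,.9923,0));e=np.array((.6253,.0239,.066))
print('tip exp',proj(w,p+.1035*x+[0,0,.0181])); print('corners exp',[np.round(proj(w,e+k*y),1) for k in(.09,.032,0,-.032,-.09)])
a=cv2.imread(w).astype(int)
for k in(-.07,.025,-.025,.07):
  u0,v0=map(int,np.round(proj(w,e+k*y))); 
  print(k,u0,v0,[int(a[max(v,0),u0-1:u0+2].mean()) for v in range(v0-24,v0+25,2)])
E
```

```text
clock: 15.65
position: [0.4886, 0.2973, 0.117]
eef_rot: [0.0, 0.983, 0.183, -0.001]
contact_force: [0.1, -0.5, -0.9]
width: 0.0133
grip_force: 58.4
clock: 16.48
position: [0.5107, 0.0068, 0.1163]
eef_rot: [-0.0, 0.998, 0.061, -0.001]
contact_force: [-0.3, 0.9, -1.4]
width: 0.0133
grip_force: 58.8
clock: 17.32
position: [0.5118, 0.0096, 0.1179]
eef_rot: [-0.0, 0.998, 0.062, 0.0]
contact_force: [-0.5, 0.3, -1.0]
width: 0.0135
grip_force: 58.8
pos [0.5118 0.0096 0.1179] yawx 7.13 tilt [ 1.e-04  0.e+00 -1.e+00] go [ 0.0023 -0.0004  0.1323]
c6 corner [ 0.63439813 -0.06580636  0.066     ]
tip exp (np.float64(318.930220515852), np.float64(23.19984188348019))
corners exp [array([146.1,  32.6]), array([257.7,  32.8]), array([319.4,  32.9]), array([381. ,  33.1]), array([492.6,  33.3])]
-0.07 454 33 [33, 32, 18, 220, 204, 206, 210, 208, 207, 209, 212, 205, 205, 208, 214, 145, 105, 155, 150, 149, 148, 146, 146, 147, 148]
0.025 271 33 [200, 203, 198, 203, 204, 203, 204, 199, 205, 200, 197, 200, 200, 195, 202, 189, 76, 88, 88, 88, 87, 87, 86, 86, 87]
-0.025 367 33 [209, 206, 202, 209, 210, 210, 210, 204, 209, 206, 210, 209, 205, 205, 215, 176, 74, 85, 86, 86, 87, 88, 89, 87, 88]
0.07 185 33 [31, 32, 6, 172, 207, 206, 210, 210, 209, 208, 201, 201, 207, 200, 204, 196, 90, 132, 145, 144, 143, 144, 143, 145, 144]
```

```bash
python3 - <<'E'
from h import *
w='pics/w8.png'; g=cv2.cvtColor(cv2.imread(w),cv2.COLOR_BGR2GRAY).astype(float)
s=readout.sense();p=s['position'];x=np.array((.9923,.1236,0));y=np.array((-.1236,.9923,0))
for u in(180,230,271,367,410,454):
  c=g[25:60,u-2:u+3].mean(1);d=np.diff(c);v=25+d.argmin()+1
  P=ray(w,u+.5,v,.066)-p; print(u,v,'edge ahead',(P@x).round(4),'lat',(P@y).round(4))
for v,z in((30,.066),(20,.066),(55,.0548),(62,.0548)):
  r=g[v-1:v+2].mean(0); print(v,[int(i) for i in r[100:560:10]])
E
```

```text
180 41 edge ahead 0.1104 lat 0.0727
230 41 edge ahead 0.1105 lat 0.0466
271 41 edge ahead 0.1105 lat 0.0252
367 40 edge ahead 0.1111 lat -0.0249
410 40 edge ahead 0.1111 lat -0.0473
454 40 edge ahead 0.1112 lat -0.0703
30 [172, 169, 173, 167, 134, 202, 201, 201, 200, 199, 198, 198, 198, 197, 196, 196, 195, 197, 198, 193, 209, 204, 211, 203, 201, 205, 207, 208, 210, 209, 210, 210, 210, 209, 208, 209, 207, 207, 206, 184, 60, 62, 61, 81, 183, 181]
20 [167, 178, 168, 178, 139, 206, 207, 208, 206, 206, 207, 205, 205, 204, 203, 203, 203, 202, 203, 204, 202, 202, 203, 206, 206, 206, 208, 208, 209, 209, 210, 210, 208, 208, 207, 207, 205, 204, 204, 204, 89, 96, 93, 93, 92, 89]
55 [159, 168, 175, 172, 172, 141, 142, 144, 142, 142, 145, 145, 144, 145, 144, 146, 139, 84, 86, 195, 209, 204, 212, 204, 202, 205, 88, 85, 144, 149, 147, 147, 142, 144, 148, 148, 147, 148, 150, 148, 178, 172, 173, 176, 173, 179]
62 [169, 166, 172, 174, 174, 141, 141, 142, 144, 143, 145, 145, 144, 145, 143, 149, 141, 84, 86, 194, 210, 204, 211, 203, 202, 205, 88, 82, 147, 147, 147, 144, 145, 145, 147, 147, 146, 145, 149, 150, 174, 167, 176, 174, 174, 182]
```

```bash
python3 -m handwheel '[[[-0.0125,0,0.02],0,-1],[[-0.0125,0,0.05],0,-1],[[-0.0125,0,0.08],0,-1],[[-0.0125,0,0.11],0,-1],[[-0.0125,0,0.14],0,-1],[[-0.0125,0,0.16],0,-1],[[-0.0125,0,0.17],0,-1],[[-0.0125,0,0.18],0,-1],[[-0.0125,0,0.18],0,-1],[[-0.0125,0,0.18],0,-1]]'
python3 -m handwheel '[[[0,0,0.001],0,-1],[[0,0,0.002],0,-1],[[0,0,0.003],0,-1],[[0,0,0.004],0,-1],[[0,0,0.006],0,-1],[[0,0,0.008],0,-1],[[0,0,0.01],0,-1],[[0,0,0.011],0,-1],[[0,0,0.012],0,-1],[[0,0,0.012],0,-1]]'
python3 - <<'E'
from h import *
w='pics/w9.png';snap('wrist',w);g=cv2.cvtColor(cv2.imread(w),cv2.COLOR_BGR2GRAY).astype(float)
s=readout.sense();p=s['position'];print(p,s['contact_force'])
x=np.array((.9923,.1236,0))
print('tip exp',proj(w,p+.1035*x+[0,0,.0181]),'edge exp',proj(w,p+.1158*x+[0,0,.066-p[2]]))
for u in(270,300,315,322,335,345,375): print(u,[int(i) for i in g[0:70:2,u-1:u+2].mean(1)])
E
```

```text
clock: 18.2
position: [0.507, 0.0088, 0.0461]
eef_rot: [0.0, 0.998, 0.062, 0.0]
contact_force: [0.2, -0.0, -1.1]
width: 0.0133
grip_force: 58.8
clock: 19.03
position: [0.5068, 0.0089, 0.041]
eef_rot: [-0.0, 0.998, 0.062, -0.0]
contact_force: [-0.1, -0.1, -1.6]
width: 0.0137
grip_force: 58.8
[0.50679814 0.00892332 0.04102829] [ 0.41871742 -1.10674884 -0.90913265]
tip exp (np.float64(318.7706198266619), np.float64(23.00624074402424)) edge exp (np.float64(318.64992982573267), np.float64(-22.66647580019503))
270 [83, 85, 84, 84, 86, 85, 85, 86, 84, 84, 85, 84, 85, 84, 84, 84, 84, 86, 86, 86, 85, 86, 87, 86, 85, 87, 86, 87, 86, 86, 87, 85, 87, 86, 86]
300 [85, 83, 84, 84, 83, 85, 84, 84, 83, 85, 82, 140, 214, 209, 209, 209, 210, 209, 209, 209, 209, 208, 209, 210, 209, 209, 210, 210, 209, 209, 210, 210, 210, 210, 210]
315 [86, 87, 88, 86, 88, 87, 88, 88, 86, 88, 86, 140, 210, 206, 206, 208, 207, 206, 207, 207, 206, 208, 207, 207, 207, 206, 207, 207, 208, 208, 208, 207, 207, 208, 208]
322 [86, 85, 86, 85, 85, 87, 85, 86, 87, 85, 84, 140, 212, 207, 207, 208, 207, 208, 207, 207, 208, 208, 208, 207, 208, 206, 208, 207, 207, 208, 207, 208, 208, 208, 208]
335 [84, 84, 85, 84, 85, 84, 86, 85, 83, 84, 83, 138, 210, 205, 205, 205, 205, 205, 206, 206, 205, 205, 205, 206, 206, 206, 206, 205, 206, 205, 205, 206, 205, 206, 206]
345 [85, 86, 85, 86, 84, 87, 87, 86, 85, 86, 82, 136, 206, 202, 202, 203, 203, 203, 202, 202, 203, 202, 203, 203, 202, 203, 202, 204, 204, 203, 205, 204, 203, 204, 204]
375 [87, 87, 87, 86, 88, 87, 88, 87, 89, 87, 88, 87, 87, 88, 89, 88, 88, 87, 87, 86, 88, 88, 89, 90, 89, 89, 87, 86, 88, 90, 89, 89, 88, 89, 89]
```

```bash
cat > st.py <<'E'
from h import *
s=readout.sense();print(s['position'].round(4),s['contact_force'].round(2),s['wrist_torque'].round(3))
E
python3 -m handwheel '[[[0,0,0.001],0,-1],[[0,0,0.002],0,-1],[[0,0,0.003],0,-1],[[0,0,0.004],0,-1],[[0,0,0.005],0,-1],[[0,0,0.005],0,-1],[[0,0,0.005],0,-1],[[0,0,0.005],0,-1],[[0,0,0.005],0,-1],[[0,0,0.005],0,-1]]'; python3 st.py
python3 -m handwheel '[[[0,0,0.0005],0,-1],[[0,0,0.001],0,-1],[[0,0,0.0015],0,-1],[[0,0,0.002],0,-1],[[0,0,0.002],0,-1],[[0,0,0.002],0,-1],[[0,0,0.002],0,-1],[[0,0,0.002],0,-1],[[0,0,0.002],0,-1],[[0,0,0.002],0,-1]]'; python3 st.py
```

```text
clock: 19.92
position: [0.5068, 0.0089, 0.0391]
eef_rot: [-0.0, 0.998, 0.062, -0.0]
contact_force: [-0.8, 0.1, -1.7]
width: 0.0132
grip_force: 58.8
[0.5068 0.0089 0.0391] [-0.79  0.15 -1.7 ] [-0.013  0.072 -0.009]
clock: 20.75
position: [0.5069, 0.0089, 0.0383]
eef_rot: [0.0, 0.998, 0.062, 0.0]
contact_force: [0.6, -0.2, -0.6]
width: 0.0133
grip_force: 58.8
[0.5069 0.0089 0.0383] [ 0.56 -0.25 -0.65] [-0.011 -0.003  0.044]
```

```bash
python3 -m handwheel '[[[0,0,0.0005],0,-1],[[0,0,0.001],0,-1],[[0,0,0.001],0,-1],[[0,0,0.001],0,-1],[[0,0,0.001],0,-1],[[0,0,0.001],0,-1],[[0,0,0.001],0,-1],[[0,0,0.001],0,-1],[[0,0,0.001],0,-1],[[0,0,0.001],0,-1]]'; python3 st.py
python3 -m handwheel '[[[0,0,0.0005],0,-1],[[0,0,0.001],0,-1],[[0,0,0.001],0,-1],[[0,0,0.001],0,-1],[[0,0,0.001],0,-1],[[0,0,0.001],0,-1],[[0,0,0.001],0,-1],[[0,0,0.001],0,-1],[[0,0,0.001],0,-1],[[0,0,0.001],0,-1]]'; python3 st.py
```

```text
clock: 21.58
position: [0.5068, 0.0089, 0.0379]
eef_rot: [-0.0, 0.998, 0.062, -0.0]
contact_force: [0.8, -0.5, -0.5]
width: 0.0137
grip_force: 58.8
[0.5068 0.0089 0.0379] [ 0.81 -0.51 -0.55] [-0.05   0.057 -0.025]
clock: 22.42
position: [0.5069, 0.0089, 0.0376]
eef_rot: [0.0, 0.998, 0.062, 0.0]
contact_force: [-2.9, 0.0, 2.8]
width: 0.0135
grip_force: 59.3
[0.5069 0.0089 0.0376] [-2.87  0.01  2.77] [-0.001  0.042  0.038]
```

```bash
python3 -m handwheel '[[[0,0,-0.0005],0,-1],[[0.005,0,-0.0005],0,-1],[[0.015,0,-0.0005],0,-1],[[0.025,0,-0.0005],0,-1],[[0.035,0,-0.0005],0,-1],[[0.045,0,-0.0005],0,-1],[[0.055,0,-0.0005],0,-1],[[0.065,0,-0.0005],0,-1],[[0.075,0,-0.0005],0,-1],[[0.08,0,-0.0005],0,-1]]'; python3 st.py
python3 -m handwheel '[[[0.001,0,0],0,-1],[[0.002,0,0],0,-1],[[0.003,0,0],0,-1],[[0.004,0,0],0,-1],[[0.005,0,0],0,-1],[[0.006,0,0],0,-1],[[0.007,0,0],0,-1],[[0.008,0,0],0,-1],[[0.009,0,0],0,-1],[[0.01,0,0],0,-1]]'; python3 st.py
```

```text
clock: 23.25
position: [0.5393, 0.0129, 0.0377]
eef_rot: [0.0, 0.998, 0.062, 0.0]
contact_force: [-2.3, 0.6, 3.4]
width: 0.0134
grip_force: 59.4
[0.5393 0.0129 0.0377] [-2.35  0.6   3.45] [-0.085  0.151 -0.039]
clock: 24.08
position: [0.5426, 0.0134, 0.0377]
eef_rot: [0.0, 0.998, 0.062, -0.0]
contact_force: [-1.7, -0.4, 2.8]
width: 0.0133
grip_force: 59.4
[0.5426 0.0134 0.0377] [-1.65 -0.38  2.8 ] [-0.055  0.128  0.013]
```

```bash
python3 -m handwheel '[[[0.002,0,0],0,-1],[[0.004,0,0],0,-1],[[0.006,0,0],0,-1],[[0.008,0,0],0,-1],[[0.01,0,0],0,-1],[[0.011,0,0],0,-1],[[0.012,0,0],0,-1],[[0.013,0,0],0,-1],[[0.014,0,0],0,-1],[[0.015,0,0],0,-1]]'; python3 st.py
python3 -m handwheel '[[[0.002,0,0],0,-1],[[0.004,0,0],0,-1],[[0.006,0,0],0,-1],[[0.008,0,0],0,-1],[[0.01,0,0],0,-1],[[0.011,0,0],0,-1],[[0.012,0,0],0,-1],[[0.013,0,0],0,-1],[[0.014,0,0],0,-1],[[0.015,0,0],0,-1]]'; python3 st.py
```

```text
clock: 24.92
position: [0.5485, 0.0141, 0.0377]
eef_rot: [-0.0, 0.998, 0.062, -0.0]
contact_force: [-2.8, -0.7, 3.5]
width: 0.0136
grip_force: 59.5
[0.5485 0.0141 0.0377] [-2.81 -0.69  3.46] [0.003 0.253 0.002]
clock: 25.75
position: [0.5541, 0.0149, 0.0377]
eef_rot: [-0.0, 0.998, 0.062, -0.0]
contact_force: [-5.5, -0.6, 5.8]
width: 0.0137
grip_force: 59.9
[0.5541 0.0149 0.0377] [-5.46 -0.59  5.8 ] [-0.125  0.578 -0.009]
```

```bash
python3 -m handwheel '[[[0.002,0,0],0,-1],[[0.004,0,0],0,-1],[[0.006,0,0],0,-1],[[0.008,0,0],0,-1],[[0.01,0,0],0,-1],[[0.012,0,0],0,-1],[[0.014,0,0],0,-1],[[0.016,0,0],0,-1],[[0.016,0,0],0,-1],[[0.016,0,0],0,-1]]'; python3 st.py
python3 -m handwheel '[[[0.002,0,0],0,-1],[[0.004,0,0],0,-1],[[0.006,0,0],0,-1],[[0.008,0,0],0,-1],[[0.01,0,0],0,-1],[[0.012,0,0],0,-1],[[0.014,0,0],0,-1],[[0.014,0,0],0,-1],[[0.014,0,0],0,-1],[[0.014,0,0],0,-1]]'; python3 st.py
```

```text
clock: 26.58
position: [0.56, 0.0156, 0.0377]
eef_rot: [-0.0, 0.998, 0.062, -0.001]
contact_force: [-8.1, -0.5, 7.9]
width: 0.0136
grip_force: 60.2
[0.56   0.0156 0.0377] [-8.15 -0.49  7.94] [-0.137  0.802  0.052]
clock: 27.42
position: [0.565, 0.0163, 0.0377]
eef_rot: [-0.0, 0.998, 0.062, -0.001]
contact_force: [-9.6, -1.2, 9.9]
width: 0.0132
grip_force: 60.5
[0.565  0.0163 0.0377] [-9.61 -1.21  9.87] [-0.204  1.075  0.061]
```

```bash
python3 - <<'E'
from h import *
from scipy.optimize import brentq
snap('wrist','pics/w10.png'); print(readout.sense()['contact_force'])
for w,rows in(('pics/w8.png',(12,18,24,30)),('pics/w10.png',range(40,240,20))):
  g=cv2.cvtColor(cv2.imread(w),cv2.COLOR_BGR2GRAY).astype(float)
  for v in rows:
    r=cv2.GaussianBlur(g[v-1:v+2].mean(0)[None],(5,1),0)[0]; d=np.diff(r)
    if v==rows[0]: print(w,[int(i) for i in r[::16]])
    k=np.argsort(-abs(d))[:0]; L=d[20:240].argmax()+20; Rr=d[400:620].argmin()+400
    def sub(i,s):
      a,b,c=s*d[i-1],s*d[i],s*d[i+1]; return i+1+.5*(a-c)/(a-2*b+c)
    l,q=sub(L,1),sub(Rr,-1)
    f=lambda z: np.linalg.norm(ray(w,l,v+.5,z)-ray(w,q,v+.5,z))-.180
    try: print(v,round(l,2),round(q,2),'z',round(brentq(f,.02,.11),4))
    except Exception as e: print(v,l,q,e)
E
```

```text
[-9.48817988 -0.93822208  9.40566742]
pics/w8.png [173, 173, 171, 175, 165, 174, 162, 176, 173, 186, 206, 29, 192, 203, 203, 201, 199, 199, 198, 198, 199, 200, 201, 202, 204, 204, 204, 204, 84, 201, 202, 146, 144, 142, 141, 143, 177, 181, 175, 178]
12 190.75683709869205 447.31065088757396 f(a) and f(b) must have different signs
18 144.69 491.79 z 0.0643
24 145.41 499.79 z 0.0699
30 145.99 498.69 z 0.0697
pics/w10.png [180, 175, 184, 174, 216, 215, 214, 214, 213, 212, 211, 211, 211, 211, 210, 210, 210, 210, 210, 211, 212, 213, 214, 215, 215, 215, 216, 216, 217, 216, 215, 215, 213, 213, 212, 211, 211, 137, 138, 143]
40 50.75 582.1 z 0.0665
60 54.03 578.91 z 0.0665
80 128.76980198019803 502.8503054989817 f(a) and f(b) must have different signs
100 139.09533898305085 494.6674074074074 f(a) and f(b) must have different signs
120 129.4741935483871 508.1236263736264 f(a) and f(b) must have different signs
140 67.81 566.11 z 0.0664
160 79.94 556.15 z 0.0615
180 83.14 553.03 z 0.0615
200 86.36 550.01 z 0.0615
220 89.84 546.97 z 0.0615
```

```bash
python3 - <<'E'
from h import *
from scipy.optimize import brentq
w='pics/w10.png'
for v,l,q in((160,79.94,556.15),(200,86.36,550.01),(220,89.84,546.97)):
  print('base z',brentq(lambda z: np.linalg.norm(ray(w,l,v+.5,z)-ray(w,q,v+.5,z))-.210,0,.1))
s=readout.sense();p=s['position'];x=np.array((.9923,.1236,0))
hu,hv=map(int,proj(w,p+[0,0,.0751]));print('handle top',hu,hv)
A,B=[cv2.cvtColor(cv2.imread(f'pics/w{i}.png'),cv2.COLOR_BGR2GRAY) for i in(9,10)]
for i in(A,B): print([int(k) for k in i[hv-110:hv+30:4,hu-2:hu+3].mean(1)])
T=A[hv-70:hv-10,hu-22:hu+22]
r=cv2.matchTemplate(B[hv-90:hv+10,hu-40:hu+40],T,cv2.TM_CCOEFF_NORMED);print(cv2.minMaxLoc(r),'no-slip = (18,20)')
E
python3 st.py
```

```text
base z 0.035661923221214586
base z 0.035699383671712326
base z 0.035623844858983275
handle top 317 367
[210, 210, 22, 14, 15, 16, 16, 16, 16, 14, 15, 16, 14, 14, 15, 15, 27, 26, 26, 25, 27, 26, 27, 27, 27, 27, 26, 27, 27, 26, 27, 26, 26, 26, 26]
[216, 217, 0, 16, 16, 17, 15, 16, 15, 18, 16, 16, 17, 16, 16, 18, 27, 29, 27, 27, 29, 29, 28, 28, 26, 29, 27, 28, 27, 28, 27, 28, 27, 27, 27]
(-0.14071455597877502, 0.9825648665428162, (36, 0), (18, 20)) no-slip = (18,20)
[0.565  0.0163 0.0377] [-9.49 -0.94  9.41] [-0.199  1.043  0.023]
```

```bash
python3 - <<'E'
from h import *
from scipy.signal import find_peaks
for w,rows in(('pics/w8.png',(18,22,26,30,34,50,56,62)),('pics/w10.png',(30,50,90,110,130,140,150,170,190))):
  g=cv2.cvtColor(cv2.imread(w),cv2.COLOR_BGR2GRAY).astype(float); print(w)
  for v in rows:
    d=np.diff(cv2.GaussianBlur(g[v-1:v+2].mean(0)[None],(3,1),0)[0])
    for lo,hi in((30,170),(470,620)):
      e=d[lo:hi]; k=find_peaks(abs(e),height=10,distance=2)[0]; print(v,[(int(lo+i+1),int(e[i])) for i in k],end=' | ')
    print()
E
```

```text
pics/w8.png
18 [(137, -17), (145, 29)] | 18 [(492, -23), (556, 23)] | 
22 [(137, -16), (145, 29)] | 22 [(492, -28), (500, -38), (550, 23)] | 
26 [(138, -15), (146, 30)] | 26 [(491, -25), (499, -32), (541, 24)] | 
30 [(138, -17), (146, 27)] | 30 [(491, -24), (499, -35), (532, 23), (535, 13)] | 
34 [(139, -15), (147, 26)] | 34 [(490, -23), (498, 18)] | 
50 [(141, -18)] | 50 [(498, 19)] | 
56 [(141, -20)] | 56 [(497, 21)] | 
62 [(142, -18)] | 62 [(495, 17)] | 
pics/w10.png
30 [(49, 15)] | 30 [(584, -32)] | 
50 [(53, 10)] | 50 [(581, -29)] | 
90 [(59, 16), (89, -94), (136, 74)] | 90 [(496, -81), (545, 77), (574, -28)] | 
110 [(63, 12), (94, -66), (138, 71)] | 110 [(497, -83), (500, 10), (539, 61), (571, -33)] | 
130 [(66, 13)] | 130 [(568, -15)] | 
140 [(68, 17)] | 140 [(566, -16)] | 
150 [(69, 13)] | 150 [(565, -15)] | 
170 [(78, -19)] | 170 [(558, 19)] | 
190 [(81, -15)] | 190 [(555, 19)] |
```

```bash
python3 - <<'E'
from h import *
from scipy.optimize import brentq
for w,v,l,q,W in(('8',24,145.5,491.5,.18),('8',30,146,491,.18),('8',56,141.3,496.8,.21),('8',50,141,498,.21),('10',50,53,581,.18),('10',110,63,571,.18),('10',150,69,565,.18),('10',170,78,558,.21),('10',190,81,555,.21)):
  f=f'pics/w{w}.png';print(w,v,W,round(brentq(lambda z: np.linalg.norm(ray(f,l,v+.5,z)-ray(f,q,v+.5,z))-W,0,.1),4))
E
```

```text
8 24 0.18 0.0644
8 30 0.18 0.0646
8 56 0.21 0.038
8 50 0.21 0.0382
10 50 0.18 0.0665
10 110 0.18 0.0664
10 150 0.18 0.0667
10 170 0.21 0.0383
10 190 0.21 0.0384
```

The wrist images show the base unchanged (0.0381 to 0.0384 m) and the plate up from 0.0645 to 0.0665 m, a lift of about 1.8 mm. The force onset agrees, and the gauge hasn't slipped in the grip, so I'll hand the job in.

```bash
python3 -c "
from rig import close_job
print(close_job())"
```

```text
the job is handed in; nothing more can be done
None
```

The job is handed in at about 27 s of the 72 s: the lock pin is home in the socket and released, and the gauge is gripped and held on the stop, nipping the carrier plate up about 2 mm (snug is 1 to 4 mm); the first grasp closed on air because the fingertips sit about 42 mm behind the reported TCP, and I corrected for that.

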